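# Load the small box and latch the feeder tray

### The job

Stand the small kraft box upright in the pocket of the spring tray that sticks out of the grey feeder dock, setting it down rather than dropping it. Then push the tray gently and slowly into the dock by its front panel until its push-push catch takes hold, let go, and make sure it stays in; if it springs back out, push it in again. Do not press hard on the tray, and leave the other things on the table where they are.

Things in the scene. Friction and masses are not known exactly. Their poses are not given: they have to be found in the camera images.
- kraft_box_center (a point): Centre (28 mm up) of the loose small kraft cardboard box that is to be loaded. It stands upright on the table: 34 mm along its own x, 46 mm along its own y, 56 mm high, about 60 g, closed and rigid. Grip it across the 34 mm or the 46 mm, in its upper half.
- kraft_box: The same box; this origin is the centre of its underside.
- dock: Feeder dock, fixed: an open-topped grey bay 110 mm long (its x), 96 mm wide (y; 110 mm over the feet), walls 38 mm high. Origin: centre of its underside. +x points into the dock from its open mouth at x = -55 mm, which faces roughly towards the robot. The tray slides along +x.
- tray: Spring tray, 64 x 76 mm, standing out of the dock's mouth; slides along the dock's x only. Origin: centre of its underside, axes as the dock's; fully out (start) it is at x = -72 mm in the dock. The return spring pushes it out with 2.5 N when out, 5 to 8 N near the catch. More than 16 N on the tray harms it: push slowly (20 mm/s or less).
- tray_front (a point): Centre of the outer face of the tray's front panel, to be pushed on: flat, 78 mm wide, from 14 to 38 mm above the table (point at 26 mm), looking to the dock's -x; fully out, 104 mm before the dock's origin. About 1 mm past where the catch takes hold the tray meets a rubber buffer, and the push rises 7 N per mm above the spring's: 10 to 12 N means it is home.
- tray_pocket (a point): Centre of the floor of the tray's open pocket, 20 mm above the table. The pocket is 47 mm long (along x) and 62 mm wide (along y) inside and 14 mm deep; axes parallel to the dock's. The box stands in it with its own x along the dock's x, its centre then 28 mm above this point and its top 76 mm above the table.
- disc_28: Bystander, to be left alone: a flat round cream moulded lid, 112 mm across, 12 mm high, lying on the table near its front edge. Origin: centre of its underside.
- disc_04: Bystander, to be left alone: another such lid, 112 mm across, 12 mm high, lying to the left. Origin: centre of its underside.
- disc_26: Bystander, to be left alone: another such lid, 112 mm across, 12 mm high, lying to the right of the dock. Origin: centre of its underside.
- knob_figure: Bystander, to be left alone: a small tan moulded stopper shaped like a figure with round ears, 38 x 48 mm, 59 mm high. Origin: centre of its underside.
- tape_roll_6: Bystander, to be left alone: a roll of kraft tape lying flat, 111 mm across, 28 mm high. Origin: centre of its underside.
- marker_pink: Bystander, to be left alone: a felt marker lying on the table, 128 mm long, 15 mm high. Origin: centre of its underside.
- dock_mouth (a point): Point on the dock at the bottom centre of its mouth; inside lies the push-push catch. Press the tray 6 to 7 mm past where it will rest, let go: it comes back that far and stays. Let go earlier, it springs right out; pressed as deep again once caught, it is freed. The catch depth is adjustable and hidden: a caught tray rests 33 to 61 mm in from fully out.

How it is judged:
By the outcome, as a careful person would: the job done as asked, in the order asked, and still so for the second after the job is handed in, with the robot touching nothing.
It also fails if it takes over 58 s, if anything falls off the work surface, if the arm or the gripper's body presses on something with over 40 N, if the wrist force passes 120 N, or if a joint passes its speed limit or range.

### The arm

A 6-joint arm with a two-finger parallel gripper is mounted at the origin on a cart in front of the work surface, level with it; the furniture and walls round the work are solid. World frame = base frame: x ahead of the robot, y to its left, z up, the work surface at z = 0. Lengths are in m, angles in rad, forces in N, time in s.
With the tool pointing down it reaches from about 0.25 to 0.725 m from the base axis. Payload 4 kg.
Tool frame: the origin (TCP) lies midway between the tips of the shut fingers; the grasp point (between the pads) lies 19 mm behind it; z points along the fingers, y is the direction in which the jaws open and shut (so a half turn about z gives the same grasp; the last joint's range is limited). The gripper opens to 85 mm and grips with 20 to 120 N. Pads are 22 mm wide; open, the fingers measure 114 mm over their backs; the gripper's body (76 mm by 85 mm) begins 54 mm behind the grasp point. The pads swing forward as they close: fully open they stand 13 mm farther back than shut.
Start: joints at [-1.181, 0.241, 0.005, 1.335, 0, 1.571], TCP at [0.19, -0.462, 0.231] pointing down, gripper open.
Joint ranges: [-2.72, 2.72], [-1.05, 1.87], [-1.09, 1.28], [-1.99, 2.15], [-1.42, 1.44], [-3.14, 3.14]. Speed limits (rad/s): [2.79, 2.79, 3.14, 3.14, 3.14, 3.14].

### API

Orientations are given as a unit quaternion [x, y, z, w].
In Python, from workcell import monitor, cams, order gives the robot as it stands.
- The arm moves only by the tool send_rows, never from a script. Its argument "moves" is a list of rows, each a list of 4 numbers: the shift along the tool's x, y, z as a fraction of full scale, then the turn about the tool's z as a fraction of full scale. A call has 1 to 20 rows; each row shifts and turns the commanded pose from where the row before left it, along the tool's axes as they then stand; what a row does not reach is not made up. Full scale, the value 1, is 100 cm for a shift and 0.1 rad for a turn. A row lasts 1/10 s, in which the tool goes at most 50 mm and 8.59 degrees, less where a joint would pass 70% of its speed; a pose out of reach is approached as far as the arm can. A call with a number of a shift or a turn outside -1 to 1 is refused whole. A call with a gripper value outside its range is refused whole. "claw" is the gripper's target within -1 to 1 (fully open at 1, half-way at 0, shut at -1), set as the call begins (left out, the last holds). The fingers move at their own pace and stop on an object; the grip force is fixed at half the most. Time passes only in rows, so rows that do not move let the fingers close. It gives the time, the measured TCP pose, the force and the opening at its end, in the units of the state.
- monitor.get_obs(): the state, without advancing time (a new reading comes with each control period).
- cams.camera(name): name is "side" or "top" or "wrist"; returns (picture, depth): 480x640x3 uint8, blue, green, red; 480x640 float32, m along the optical axis (not along the pixel's ray), 0 where there is no reading.
- cams.camera_info(name): a dict with "intrinsics" (3x3 intrinsics, pixels), "T" (4x4, takes a point from camera to world coordinates); the wrist camera has in their place "mount" (4x4, takes a point from camera to tool coordinates, whose origin is the TCP and whose axes are the flange's). Camera axes: x right, y up, looking along -z (the intrinsics and any distortion apply to the point x, -y, -z); pixel columns grow to the right and rows downward; lengths in m; the calibration is good to about 2 mm. A picture is of the moment at which its call begins: read the wrist's pose just before it. camera_info takes no time and is no camera call.
- order.job_done(): hands the job in, once; it reports no verdict.
The state is a dict: "clock": time; "joint_pos": joint angles; "joint_vel": joint speeds; "tau": joint torques, N m; "eef_pos": TCP position; "tool_rot": TCP orientation; "ft_force": force on the tool from outside, world axes, zero at the start; "ft_torque": the same for the moment, N m; "grip_width": finger opening in m.
Only numpy, scipy, OpenCV 4.12 (cv2) and the standard library are available. Lean on these libraries where they do the work, as an engineer would, in place of code of your own. Each camera call takes 0.05 s, during which the arm holds its last target.

## Working session

There is one attempt and no reset: what is moved stays moved. The work goes in short steps, Python scripts to look and compute and a tool call to move; the robot and the scene stay as the last step left them, time stands still between calls to the robot, and variables do not carry over. Pictures are saved under pics/ and viewed, and the job is handed in when it is done.

Besides the shell and the picture viewer there is one more tool, called after "Call:" by a JSON object that holds its "name" and its "arguments". send_rows: Moves the arm, as the interface text tells. Its arguments: {"type":"object","properties":{"moves":{"type":"array","items":{"type":"array","items":{"type":"number","minimum":-1,"maximum":1}}},"claw":{"type":"number"}},"required":["moves"]}

```bash
ls; mkdir -p pics
python3 - <<'E'
from workcell import monitor,cams,order
import cv2,numpy as np
o=monitor.get_obs();print(o)
for n in ["top","side"]:
    p,d=cams.camera(n);cv2.imwrite(f"pics/{n}0.png",p);np.save(f"{n}0.npy",d);i=cams.camera_info(n);print(n,{k:np.round(v,4).tolist() if not isinstance(v,str) else v for k,v in i.items()})
E
```

```text
pics
{'clock': 0.0, 'joint_pos': array([-1.18096126e+00,  2.41439978e-01,  3.68452314e-03,  1.33519167e+00,
       -1.98074232e-06,  1.57079188e+00]), 'joint_vel': array([-4.13603472e-05, -1.52156806e-03,  7.61133790e-05, -6.31173670e-04,
        1.69808484e-03, -2.92755417e-04]), 'tau': array([ 1.80631541e-03, -3.72315502e+01,  2.52409887e+01,  1.68182940e-02,
       -1.17017003e-04,  1.30934606e-05]), 'eef_pos': array([ 0.18977081, -0.461886  ,  0.23038433]), 'tool_rot': array([ 9.81062647e-01,  1.93687702e-01, -2.09258852e-04, -1.05484477e-03]), 'ft_force': array([ 0.09737379, -0.60636866,  0.24310008]), 'ft_torque': array([0.02678144, 0.00874503, 0.02430978]), 'grip_width': 0.0854287914316098}
top {'intrinsics': [[530.4652, 0.0, 320.0203], [0.0, 530.4652, 237.1806], [0.0, 0.0, 1.0]], 'T': [[-0.0105, 0.9819, -0.1893, 0.3135], [-0.9999, -0.0107, 0.0, -0.0006], [-0.002, 0.1893, 0.9819, 1.2083], [0.0, 0.0, 0.0, 1.0]]}
side {'intrinsics': [[575.8888, 0.0, 314.0054], [0.0, 575.8888, 231.6739], [0.0, 0.0, 1.0]], 'T': [[-0.9824, 0.1352, -0.1291, 0.386], [-0.1859, -0.6346, 0.7501, 0.9893], [0.0195, 0.7609, 0.6486, 0.9061], [0.0, 0.0, 0.0, 1.0]]}
```

View pics/top0.png

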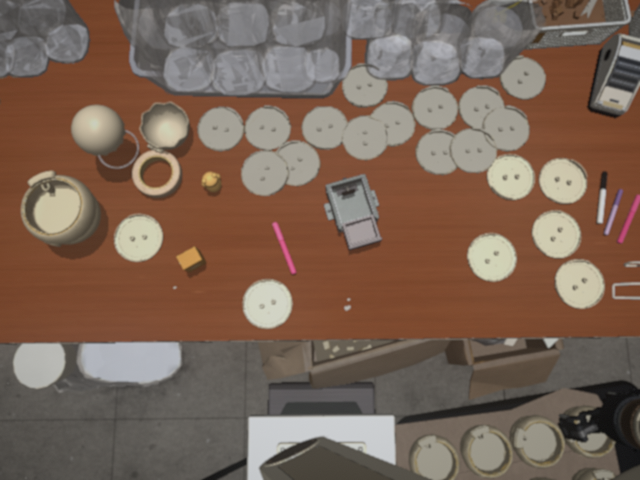

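View pics/side0.png

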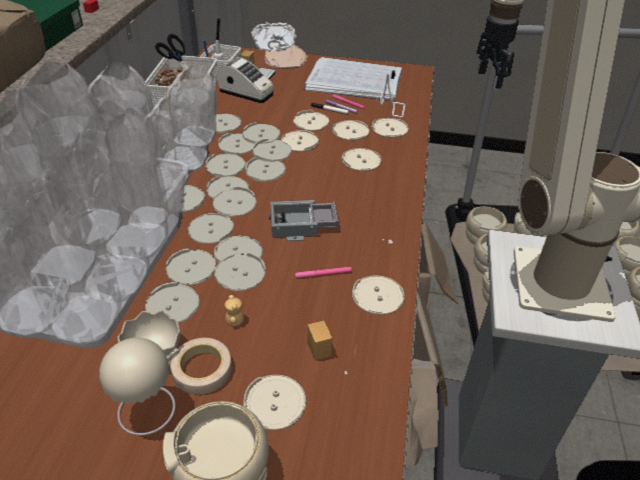

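The top view shows the kraft box at about (190,259), the dock at (352,205) with the tray at (361,233) and the marker at (284,247). The side view shows the box at (319,340) and the dock at (300,217).

```bash
cat > h.py <<'E'
from workcell import monitor,cams,order
import cv2,numpy as np
from scipy.spatial.transform import Rotation as R
def ray(n,uv,T=None):
    i=cams.camera_info(n);K=i["intrinsics"];T=i["T"] if T is None else T
    uv=np.atleast_2d(uv).astype(float)
    d=np.c_[(uv[:,0]-K[0,2])/K[0,0],-(uv[:,1]-K[1,2])/K[1,1],-np.ones(len(uv))]
    return T[:3,3],d@T[:3,:3].T
def plane(n,uv,z,T=None):
    c,d=ray(n,uv,T);return c+d*((z-c[2])/d[:,2])[:,None]
def cloud(n,d,T=None):
    v,u=np.mgrid[:480,:640];c,r=ray(n,np.c_[u.ravel(),v.ravel()],T)
    return (c+r*d.reshape(-1,1)).reshape(480,640,3)
E
python3 - <<'E'
from h import *
for n,(x0,y0,x1,y1),(a0,b0,a1,b1) in [("top",(165,235,215,285),(310,165,400,260)),("side",(295,310,345,370),(255,190,350,250))]:
    p=cv2.imread(f"pics/{n}0.png");d=np.load(f"{n}0.npy");P=cloud(n,d)
    hsv=cv2.cvtColor(p,cv2.COLOR_BGR2HSV)
    c1=cv2.resize(p[y0:y1,x0:x1],(480,int(480*(y1-y0)/(x1-x0))),interpolation=cv2.INTER_CUBIC)
    cv2.imwrite(f"pics/{n}_box.png",c1)
    cv2.imwrite(f"pics/{n}_dock.png",cv2.resize(p[b0:b1,a0:a1],None,fx=6,fy=6,interpolation=cv2.INTER_CUBIC))
    q=P[y0:y1,x0:x1].reshape(-1,3);t=q[(q[:,2]>.048)&(q[:,2]<.065)]
    print(n,"box top",len(t),t.mean(0),cv2.minAreaRect((t[:,:2]*1000).astype(np.float32)), "table z",np.median(q[:,2]))
    q=P[b0:b1,a0:a1].reshape(-1,3);t=q[(q[:,2]>.03)&(q[:,2]<.045)]
    print(" dock rim",len(t),cv2.minAreaRect((t[:,:2]*1000).astype(np.float32)),np.median(t[:,2]))
E
```

```text
top box top 330 [0.49238836 0.28755402 0.05419821] ((492.9573669433594, 287.8341369628906), (34.495521545410156, 46.299949645996094), 28.48770523071289) table z -0.0007774393568903415
 dock rim 830 ((599.599853515625, -81.78578186035156), (161.35765075683594, 98.531982421875), 15.825952529907227) 0.034543183334138194
side box top 400 [0.49007967 0.29089644 0.05529245] ((490.8804016113281, 288.6842041015625), (34.51047134399414, 49.93132019042969), 29.940853118896484) table z 0.0008513851321960142
 dock rim 728 ((598.7783203125, -82.41693115234375), (164.97402954101562, 105.44046020507812), 16.308195114135742) 0.03588267623437319
```

```bash
cd pics; python3 -c "
import cv2,numpy as np
a=[cv2.resize(cv2.imread(f'{n}.png'),(390,290)) for n in ['top_box','side_box','top_dock','side_dock']]
" ; cd ..
```

```text
(no output)
```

View pics/top_dock.png

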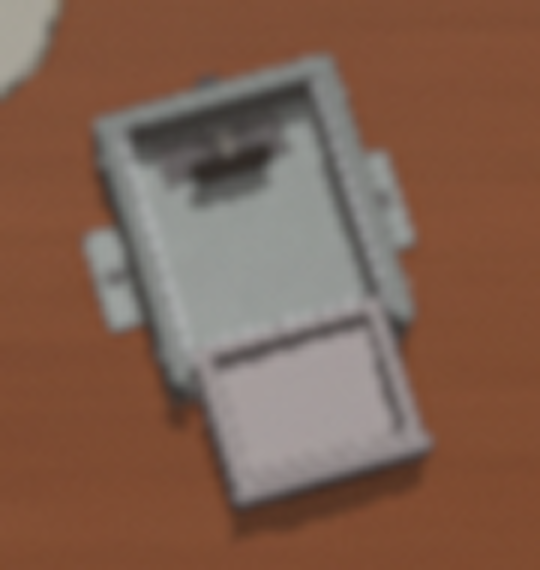

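View pics/side_dock.png

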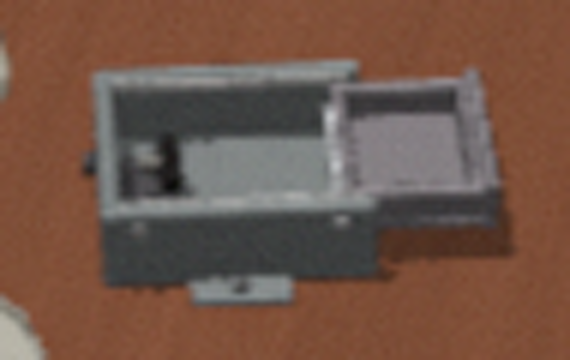

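View pics/top_box.png

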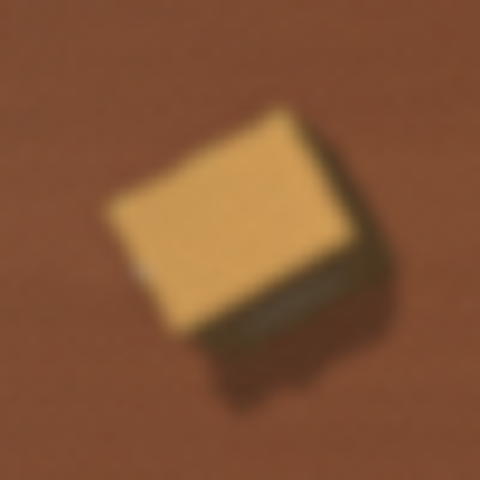

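Run:
```python
from h import *
a=np.radians(16.0);ex=np.array([np.cos(a),np.sin(a)]);ey=np.array([-ex[1],ex[0]])
c0=np.array([.5992,-.0821])+.0245*ex
print("dock c",c0)
for n,(x0,y0,x1,y1) in [("top",(310,165,400,260)),("side",(255,190,350,250))]:
    P=cloud(n,np.load(f"{n}0.npy"))[y0:y1,x0:x1].reshape(-1,3)
    L=np.c_[(P[:,:2]-c0)@ex,(P[:,:2]-c0)@ey,P[:,2]]*1000
    f=L[(L[:,0]>-102)&(L[:,0]<-48)&(abs(L[:,1])<30)&(L[:,2]>12)&(L[:,2]<27)]
    print(n,"floor z",np.median(f[:,2]),np.percentile(f[:,0],[0,2,98,100]),np.percentile(f[:,1],[0,2,98,100]))
    r=L[(L[:,2]>30)&(L[:,2]<45)]
    for nm,s in [("walls",r[r[:,0]>-50]),("tray",r[r[:,0]<-60])]:
        print(nm,np.percentile(s[:,0],[0,2,98,100]).round(1),np.percentile(s[:,1],[0,2,98,100]).round(1),cv2.minAreaRect(s[:,:2].astype(np.float32)))
# rays of front-panel top corners and dock far corners at z=.038
for nm,uv in [("front",[(349.2,247.0),(381.0,238.0)]),("far",[(326.5,185),(364.5,174.5)])]:
    q=plane("top",uv,.038)[:,:2]-c0;print(nm,np.c_[q@ex,q@ey]*1000)
```

```text
dock c [ 0.62275091 -0.07534688]
top floor z 18.303982110805308 [-92.19485994 -90.78779239 -48.79295927 -48.03291216] [-29.9191189  -28.60107118  28.51440842  29.95111793]
walls [-50.  -47.9  53.7  56.7] [-49.  -46.6  48.2  49.5] ((3.480945587158203, 0.49071502685546875), (106.3715591430664, 98.55142211914062), 0.31542569398880005)
tray [-104.7 -104.5  -63.3  -61. ] [-37.3 -35.9  37.3  39.3] ((-82.95658111572266, 0.9278030395507812), (76.63896942138672, 43.57709503173828), 89.701904296875)
side floor z 21.21403979930525 [-96.93938016 -96.57968965 -52.13221461 -51.02250442] [-29.87154628 -29.27692553  14.99662794  17.32145336]
walls [-50.  -49.2  51.7  57.5] [-52.9 -46.6  50.6  52.9] ((3.7455101013183594, -0.033840179443359375), (107.49671936035156, 105.44046020507812), 0.3081855773925781)
tray [-107.5 -106.6  -62.   -60.2] [-41.3 -37.5  40.9  41.8] ((-84.3583755493164, 0.6406936645507812), (82.94673156738281, 46.498313903808594), 88.57775115966797)
front [[ -99.83697712   38.65329136]
 [-100.6713396   -35.83238271]]
far [[ 52.69446509  45.8490093 ]
 [ 51.67890009 -45.06414084]]
```

Call:
{"name": "send_rows", "arguments": {"moves": [[0, 0, 0, -1], [0, 0, 0, -1], [0, 0, 0, -1], [0, 0, 0, -1], [0, 0, 0, -1], [0, 0, 0, -1], [0, 0, 0, -1], [0, 0, 0, -1]], "claw": 1}}

```text
clock: 0.9
eef_pos: [0.1899, -0.4621, 0.2308]
tool_rot: [0.827, 0.562, 0.0, -0.001]
ft_force: [0.8, 0.1, 0.3]
grip_width: 0.0857
```

Run:
```python
from h import *
o=monitor.get_obs();print(o["clock"],o["joint_pos"].round(3),o["eef_pos"],R.from_quat(o["tool_rot"]).as_matrix().round(3))
```

```text
0.9 [-1.181  0.241  0.004  1.335 -0.     0.767] [ 0.18985993 -0.46212898  0.2307733 ] [[ 0.368  0.93  -0.   ]
 [ 0.93  -0.368  0.001]
 [ 0.001 -0.001 -1.   ]]
```

Call:
{"name": "send_rows", "arguments": {"moves": [[0, 0, 0, -1], [0, 0, 0, -1], [0, 0, 0, -1], [0, 0, 0, -1], [0, 0, 0, -1], [0, 0, 0, -1], [0, 0, 0, -1], [0, 0, 0, -1], [0, 0, 0, -0.83]]}}

```text
clock: 1.8
eef_pos: [0.1899, -0.4621, 0.2308]
tool_rot: [0.508, 0.862, 0.0, -0.001]
ft_force: [-0.1, -0.8, -0.1]
grip_width: 0.0851
```

Call:
{"name": "send_rows", "arguments": {"moves": [[0.0283, 0.0349, 0, 0], [0.0283, 0.0349, 0, 0], [0.0283, 0.0349, 0, 0], [0.0283, 0.0349, 0, 0], [0.0283, 0.0349, 0, 0], [0.0283, 0.0349, 0, 0], [0.0283, 0.0349, 0, 0], [0.0283, 0.0349, 0, 0], [0.0283, 0.0349, 0, 0], [0.0283, 0.0349, 0, 0], [0.0283, 0.0349, 0, 0], [0.0283, 0.0349, 0, 0], [0.0283, 0.0349, 0, 0], [0.0283, 0.0349, 0, 0], [0.0283, 0.0349, 0, 0], [0.0283, 0.0349, 0, 0], [0.0283, 0.0349, 0, 0], [0.0283, 0.0349, 0, 0], [0, 0, 0, 0], [0, 0, 0, 0]]}}

```text
clock: 3.8
eef_pos: [0.495, 0.2868, 0.2298]
tool_rot: [0.509, 0.861, -0.001, -0.001]
ft_force: [-0.5, 0.2, -0.4]
grip_width: 0.0851
```

```bash
cat >> h.py <<'E'
def to(p,yaw=None):
    o=monitor.get_obs();M=R.from_quat(o["tool_rot"]).as_matrix()
    y=np.degrees(np.arctan2(M[1,1],M[0,1]))
    print("t",o["clock"],"pos",o["eef_pos"].round(4),"tooly",y.round(2),"j",o["joint_pos"].round(2),"F",o["ft_force"].round(2),"w",round(o["grip_width"],4))
    print("tool delta m",(M.T@(np.array(p)-o["eef_pos"])).round(4), "turn rad", None if yaw is None else round(-np.radians(yaw-y),3))
E
python3 - <<'E'
from h import *
to([.4918,.2882,.15],29)
o=monitor.get_obs();M=np.eye(4);M[:3,:3]=R.from_quat(o["tool_rot"]).as_matrix();M[:3,3]=o["eef_pos"]
i=cams.camera_info("wrist");T=M@i["mount"]
p,d=cams.camera("wrist");cv2.imwrite("pics/w1.png",p)
P=cloud("wrist",d,T).reshape(-1,3)
m=(abs(P[:,2]-.056)<.008)&(np.hypot(P[:,0]-.492,P[:,1]-.288)<.05)&(d.ravel()>0)
t=P[m];print(m.sum(),np.median(t[:,2]) if len(t) else 0,cv2.minAreaRect((t[:,:2]*1000).astype(np.float32)))
E
```

```text
t 3.8 pos [0.495  0.2868 0.2298] tooly 28.86 j [ 0.53  0.39  0.21  1.39 -0.    1.59] F [-0.52  0.15 -0.39] w 0.0851
tool delta m [ 0.0028 -0.0019  0.0798] turn rad -0.002
1776 0.05496189680710928 ((492.6094055175781, 287.0409240722656), (33.71623992919922, 46.38005828857422), 29.402664184570312)
```

View pics/w1.png

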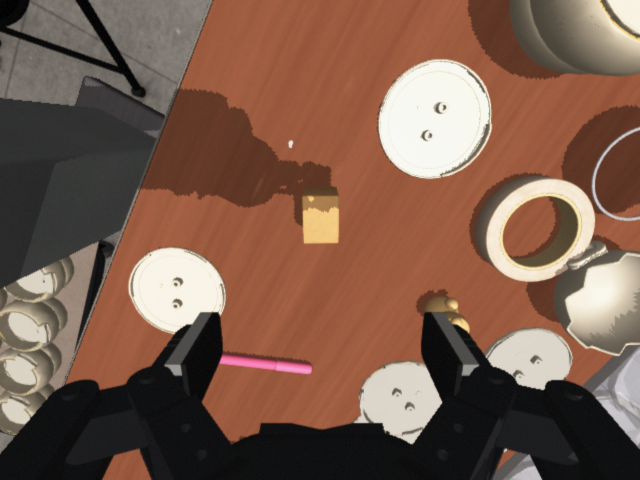

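The wrist view shows the box at (320,217), square to the jaws. All three views agree on its position to within 2 mm, so I'm going down.

Call:
{"name": "send_rows", "arguments": {"moves": [[0.0018, -0.0019, 0.03, 0], [0, 0, 0.035, 0], [0, 0, 0.035, 0], [0, 0, 0.03, 0], [0, 0, 0.025, 0], [0, 0, 0.02, 0], [0, 0, 0.015, 0], [0, 0, 0.01, 0], [0, 0, 0.007, 0], [0, 0, 0, 0], [0, 0, 0, 0]]}}

```text
clock: 4.95
eef_pos: [0.4935, 0.287, 0.0251]
tool_rot: [0.509, 0.86, 0.001, 0.0]
ft_force: [-0.0, -0.3, 0.3]
grip_width: 0.0852
```

Call:
{"name": "send_rows", "arguments": {"moves": [[0, 0, 0, 0], [0, 0, 0, 0], [0, 0, 0, 0], [0, 0, 0, 0], [0, 0, 0, 0], [0, 0, 0, 0], [0, 0, 0, 0], [0, 0, 0, 0], [0, 0, 0, 0], [0, 0, 0, 0]], "claw": -1}}

```text
clock: 5.95
eef_pos: [0.4935, 0.2873, 0.0248]
tool_rot: [0.509, 0.861, 0.001, 0.0]
ft_force: [-0.3, -0.6, 5.4]
grip_width: 0.0335
```

Run:
```python
from h import *
to([.4925,.2875,.15],29)
p,d=cams.camera("side");cv2.imwrite("pics/s2.png",cv2.resize(p[260:400,230:420],None,fx=4,fy=4))
```

```text
t 5.95 pos [0.4935 0.2873 0.0248] tooly 28.77 j [ 0.53  0.55 -0.11  0.91  0.    1.6 ] F [-0.32 -0.6   5.35] w 0.0335
tool delta m [ 0.0006 -0.0006 -0.1252] turn rad -0.004
```

View pics/s2.png

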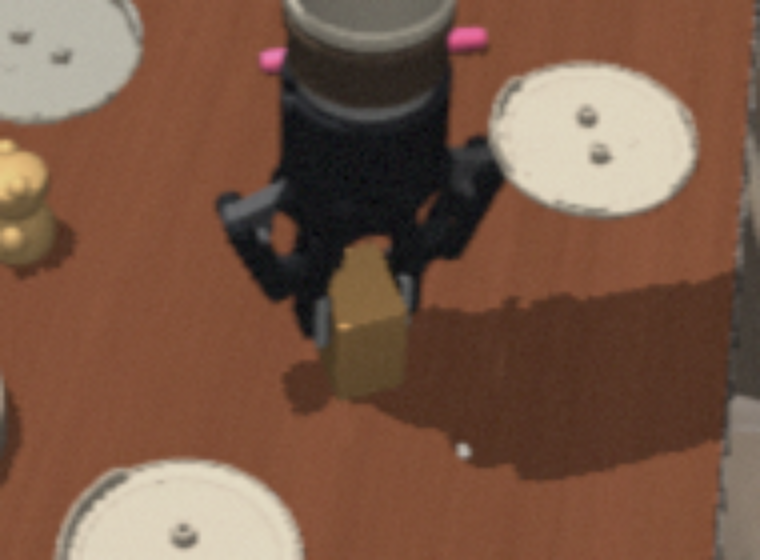

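Call:
{"name": "send_rows", "arguments": {"moves": [[0, 0, -0.01, 0], [0, 0, -0.02, 0], [0, 0, -0.03, 0], [0, 0, -0.03, 0], [0, 0, -0.03, 0], [0, 0, -0.01, 0], [0, 0, 0, 0.8], [0, 0, 0, 0.8], [0, 0, 0, 0.6]]}}

```text
clock: 6.9
eef_pos: [0.4922, 0.2865, 0.1531]
tool_rot: [0.602, 0.799, -0.001, -0.0]
ft_force: [0.2, -0.6, -0.2]
grip_width: 0.0332
```

Run:
```python
from h import *
to([.5529,-.0948,.155],16.2)
```

```text
t 6.9 pos [0.4922 0.2865 0.1531] tooly 15.99 j [ 0.53  0.42  0.06  1.21 -0.    1.82] F [ 0.15 -0.58 -0.19] w 0.0332
tool delta m [-0.3832 -0.0468 -0.0016] turn rad -0.004
```

Call:
{"name": "send_rows", "arguments": {"moves": [[-0.02, -0.0025, 0, 0], [-0.035, -0.0045, 0, 0], [-0.04, -0.005, 0, 0], [-0.04, -0.005, 0, 0], [-0.04, -0.005, 0, 0], [-0.04, -0.005, 0, 0], [-0.04, -0.005, 0, 0], [-0.04, -0.005, 0, 0], [-0.04, -0.0048, 0, 0], [-0.03, -0.003, 0, 0], [-0.0182, -0.002, 0, 0], [0, 0, 0, 0], [0, 0, 0, 0]]}}

```text
clock: 8.2
eef_pos: [0.5538, -0.0941, 0.1531]
tool_rot: [0.601, 0.799, -0.0, -0.001]
ft_force: [0.4, -0.6, -1.0]
grip_width: 0.0333
```

Run:
```python
from h import *
to([.5529,-.0948,.155],16.2)
o=monitor.get_obs();M=np.eye(4);M[:3,:3]=R.from_quat(o["tool_rot"]).as_matrix();M[:3,3]=o["eef_pos"]
p,d=cams.camera("wrist");cv2.imwrite("pics/w3.png",p)
p,d=cams.camera("side");cv2.imwrite("pics/s3.png",cv2.resize(p[130:270,210:400],None,fx=4,fy=4))
```

```text
t 8.2 pos [ 0.5538 -0.0941  0.1531] tooly 16.1 j [-0.17  0.41  0.03  1.2   0.    1.12] F [ 0.43 -0.56 -1.05] w 0.0333
tool delta m [-0.0004 -0.0011 -0.0019] turn rad -0.002
```

View pics/w3.png

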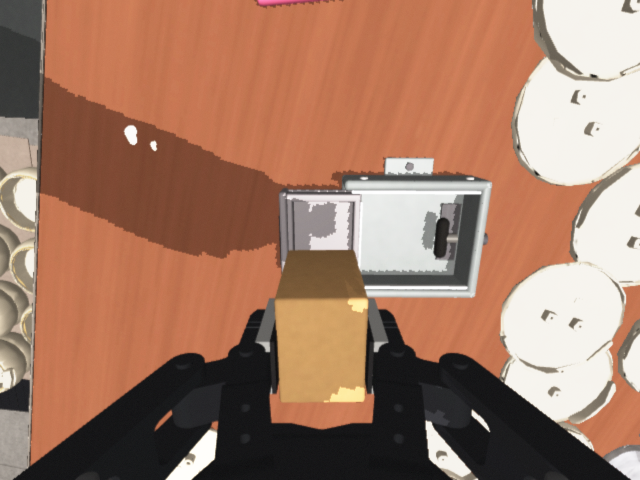

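View pics/s3.png

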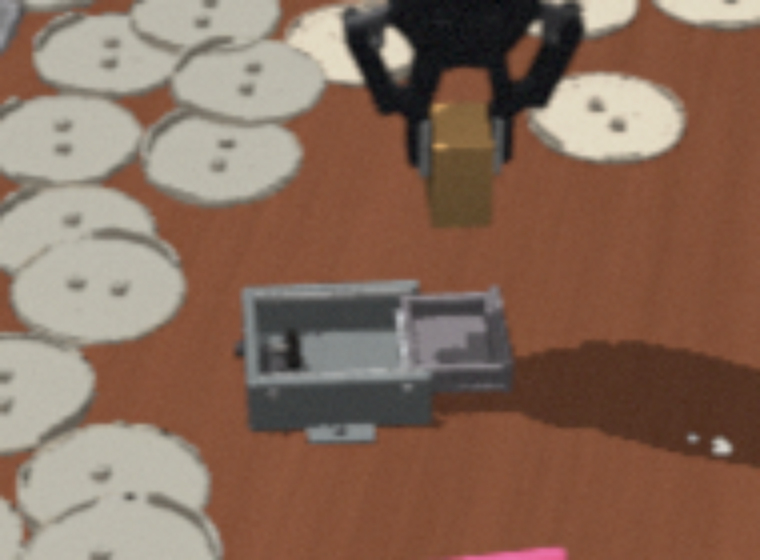

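Run:
```python
from h import *
o=monitor.get_obs();M=np.eye(4);M[:3,:3]=R.from_quat(o["tool_rot"]).as_matrix();M[:3,3]=o["eef_pos"]
T=M@cams.camera_info("wrist")["mount"]
p=cv2.imread("pics/w3.png");cv2.imwrite("pics/w3c.png",cv2.resize(p[150:310,260:500],None,fx=3,fy=3))
a=np.radians(16.1);ex=np.array([np.cos(a),np.sin(a)]);ey=np.array([-ex[1],ex[0]])
q=plane("wrist",[(281,225),(362,225),(320,192),(489,240),(420,180),(420,296)],.037,T)[:,:2]-[.5529,-.0948]
print(np.c_[q@ex,q@ey]*1000)
```

```text
[[-2.97249311e+01  1.31905746e+01]
 [ 3.23314740e+01  1.33490369e+01]
 [ 1.23526170e-01  3.85810183e+01]
 [ 1.31454238e+02  1.57833980e+00]
 [ 7.36548775e+01  4.76032815e+01]
 [ 8.22296261e+01 -4.65989920e+01]]
```

View pics/w3c.png

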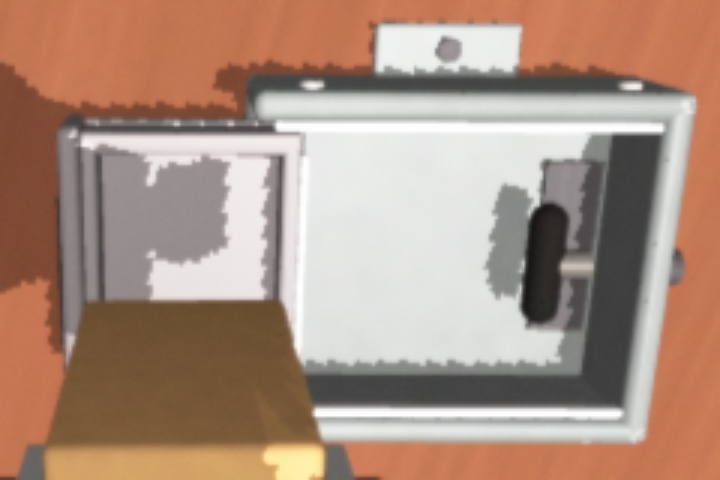

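Seen from the wrist, the tray (281–362 px) and dock are square with the tool, and the box is centred within about 1 mm. Lowering now.

Call:
{"name": "send_rows", "arguments": {"moves": [[0, 0, 0.015, 0], [0, 0, 0.025, 0], [0, 0, 0.025, 0], [0, 0, 0.015, 0], [0, 0, 0.01, 0], [0, 0, 0.006, 0], [0, 0, 0, 0], [0, 0, 0, 0]]}}

```text
clock: 9.1
eef_pos: [0.5554, -0.0939, 0.0591]
tool_rot: [0.601, 0.8, 0.0, 0.001]
ft_force: [-0.1, -0.2, -0.3]
grip_width: 0.0332
```

Call:
{"name": "send_rows", "arguments": {"moves": [[0, 0, 0.002, 0], [0, 0, 0.002, 0], [0, 0, 0.002, 0], [0, 0, 0, 0]]}}

```text
clock: 9.5
eef_pos: [0.5545, -0.0941, 0.0521]
tool_rot: [0.601, 0.799, -0.0, -0.0]
ft_force: [-0.6, 1.0, -0.6]
grip_width: 0.0335
```

Run:
```python
from h import *
to([.5541,-.0945,.0448],16.2)
p,d=cams.camera("side");cv2.imwrite("pics/s4.png",cv2.resize(p[150:270,230:380],None,fx=5,fy=5))
```

```text
t 9.5 pos [ 0.5545 -0.0941  0.0521] tooly 16.15 j [-0.17  0.5  -0.11  0.96  0.    1.12] F [-0.65  1.   -0.55] w 0.0335
tool delta m [-0.0002 -0.0005  0.0073] turn rad -0.001
```

View pics/s4.png

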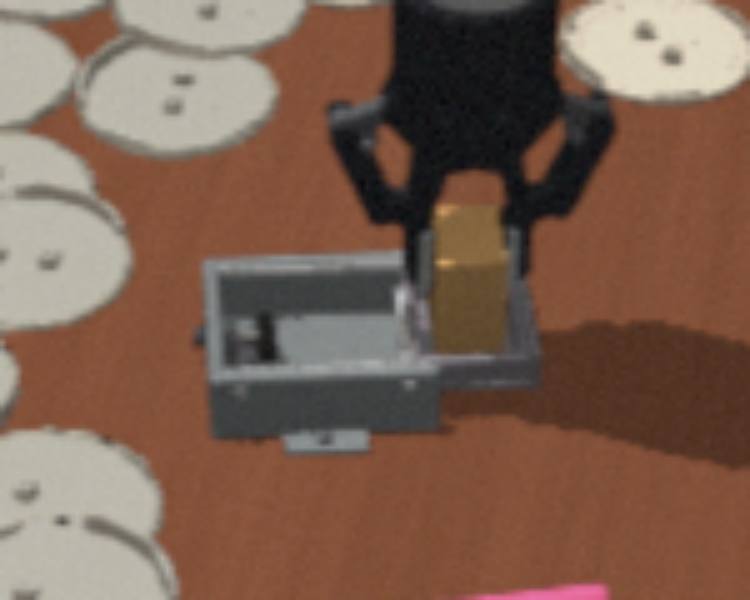

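Call:
{"name": "send_rows", "arguments": {"moves": [[0, 0, 0.002, 0], [0, 0, 0.0015, 0], [0, 0, 0.0015, 0], [0, 0, 0, 0]]}}

```text
clock: 9.95
eef_pos: [0.5545, -0.0941, 0.047]
tool_rot: [0.601, 0.799, -0.0, -0.0]
ft_force: [-0.4, 0.3, -0.2]
grip_width: 0.033
```

Call:
{"name": "send_rows", "arguments": {"moves": [[0, 0, 0.001, 0], [0, 0, 0, 0]]}}

```text
clock: 10.15
eef_pos: [0.5547, -0.0941, 0.0462]
tool_rot: [0.601, 0.799, -0.0, -0.0]
ft_force: [-0.2, 0.4, -0.7]
grip_width: 0.0333
```

Call:
{"name": "send_rows", "arguments": {"moves": [[0, 0, 0.0007, 0], [0, 0, 0, 0]]}}

```text
clock: 10.35
eef_pos: [0.5547, -0.0941, 0.0455]
tool_rot: [0.601, 0.799, 0.0, -0.0]
ft_force: [0.5, 0.2, -0.9]
grip_width: 0.0329
```

Call:
{"name": "send_rows", "arguments": {"moves": [[0, 0, 0.0005, 0], [0, 0, 0, 0]]}}

```text
clock: 10.55
eef_pos: [0.5547, -0.0941, 0.0451]
tool_rot: [0.601, 0.799, -0.0, 0.0]
ft_force: [-0.2, -0.2, -0.3]
grip_width: 0.0332
```

Call:
{"name": "send_rows", "arguments": {"moves": [[0, 0, 0.0005, 0], [0, 0, 0, 0]]}}

```text
clock: 10.75
eef_pos: [0.5548, -0.0941, 0.0448]
tool_rot: [0.601, 0.799, 0.0, 0.0]
ft_force: [-0.8, 0.7, 1.5]
grip_width: 0.033
```

Call:
{"name": "send_rows", "arguments": {"moves": [[0, 0, 0.0004, 0], [0, 0, 0, 0]]}}

```text
clock: 10.95
eef_pos: [0.5548, -0.0941, 0.0448]
tool_rot: [0.601, 0.799, 0.0, 0.0]
ft_force: [-2.8, 0.2, 4.2]
grip_width: 0.033
```

Call:
{"name": "send_rows", "arguments": {"moves": [[0, 0, 0, 0], [0, 0, 0, 0], [0, 0, 0, 0], [0, 0, 0, 0], [0, 0, 0, 0], [0, 0, 0, 0]], "claw": 0.6}}

```text
clock: 11.55
eef_pos: [0.5547, -0.0941, 0.0441]
tool_rot: [0.601, 0.799, -0.0, -0.0]
ft_force: [0.3, -0.3, -0.2]
grip_width: 0.0685
```

Call:
{"name": "send_rows", "arguments": {"moves": [[0, 0, -0.01, 0], [0, 0, -0.02, 0], [0, 0, -0.03, 0], [0, 0, -0.03, 0], [0, 0, -0.01, 0], [0, 0, 0, 0]]}}

```text
clock: 12.15
eef_pos: [0.5563, -0.0944, 0.1466]
tool_rot: [0.601, 0.799, 0.001, 0.002]
ft_force: [-0.7, 0.0, -1.4]
grip_width: 0.0683
```

Run:
```python
from h import *
a=np.radians(16.1);ex=np.array([np.cos(a),np.sin(a)])
to(list(np.array([.5535,-.0946])-ex*.1)+[.145],16.1)
p,d=cams.camera("side");np.save("s5.npy",d);cv2.imwrite("pics/s5.png",cv2.resize(p[150:270,230:380],None,fx=5,fy=5))
```

```text
t 12.15 pos [ 0.5563 -0.0944  0.1466] tooly 16.16 j [-0.17  0.41  0.02  1.18  0.    1.12] F [-0.72  0.01 -1.44] w 0.0683
tool delta m [ 0.0006 -0.1027  0.0012] turn rad 0.001
```

View pics/s5.png

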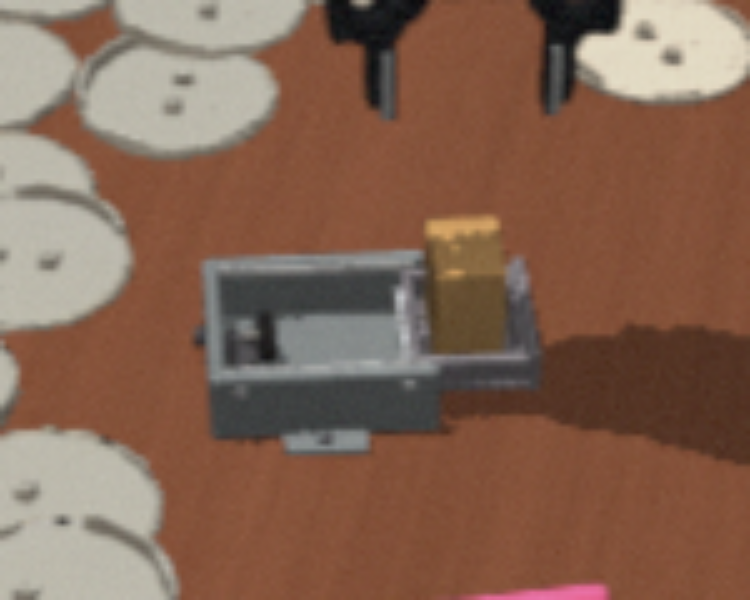

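The box stands in the pocket at (465,290 in the crop), clear of the fingers. The linkage bulges along the jaw axis and could hit the box, so I'm backing off and turning the jaws across the dock before pushing.

Call:
{"name": "send_rows", "arguments": {"moves": [[0, -0.015, 0, 0], [0, -0.025, 0, 0], [0, -0.025, 0, 0], [0, -0.02, 0, 0]], "claw": -1}}

```text
clock: 12.6
eef_pos: [0.4702, -0.1175, 0.142]
tool_rot: [0.601, 0.799, -0.001, -0.002]
ft_force: [0.7, 0.1, -0.6]
grip_width: 0.01
```

Call:
{"name": "send_rows", "arguments": {"moves": [[0, 0, 0, -1], [0, 0, 0, -1], [0, 0, 0, -1], [0, 0, 0, -1], [0, 0, 0, -1], [0, 0, 0, -1], [0, 0, 0, -1], [0, 0, 0, -1], [0, 0, 0, -1], [0, 0, 0, -1], [0, 0, 0, -1], [0, 0, 0, -1], [0, 0, 0, -1], [0, 0, 0, -1], [0, 0, 0, -1], [0, 0, 0, -0.7], [0, 0, 0, 0]]}}

```text
clock: 14.3
eef_pos: [0.4718, -0.1174, 0.1423]
tool_rot: [-0.14, 0.99, 0.001, -0.002]
ft_force: [-0.3, 0.5, 0.0]
grip_width: -0.0001
```

Run:
```python
from h import *
a=np.radians(16.1);ex=np.array([np.cos(a),np.sin(a)])
to(list(np.array([.5535,-.0946])-ex*.082)+[.022],106.1)
```

```text
t 14.3 pos [ 0.4718 -0.1174  0.1423] tooly 106.1 j [-0.24  0.28 -0.19  1.11  0.   -0.52] F [-0.26  0.45  0.01] w -0.0001
tool delta m [-0.0033 -0.001   0.1203] turn rad 0.0
```

Call:
{"name": "send_rows", "arguments": {"moves": [[0, -0.001, 0.02, 0], [0, 0, 0.03, 0], [0, 0, 0.03, 0], [0, 0, 0.02, 0], [0, 0, 0.012, 0], [0, 0, 0.006, 0], [0, 0, 0.002, 0], [0, 0, 0, 0]]}}

```text
clock: 15.1
eef_pos: [0.4739, -0.1188, 0.0246]
tool_rot: [-0.14, 0.99, -0.0, 0.0]
ft_force: [-0.2, -0.5, 0.5]
grip_width: 0.0
```

Run:
```python
from h import *
a=np.radians(16.1);ex=np.array([np.cos(a),np.sin(a)])
to(list(np.array([.5535,-.0946])-ex*.046)+[.022],106.1)
p,d=cams.camera("side");cv2.imwrite("pics/s6.png",cv2.resize(p[130:270,230:405],None,fx=4,fy=4))
```

```text
t 15.1 pos [ 0.4739 -0.1188  0.0246] tooly 106.09 j [-0.25  0.41 -0.34  0.81  0.   -0.53] F [-0.21 -0.5   0.45] w 0.0
tool delta m [-0.0372  0.0012  0.0026] turn rad -0.0
```

View pics/s6.png

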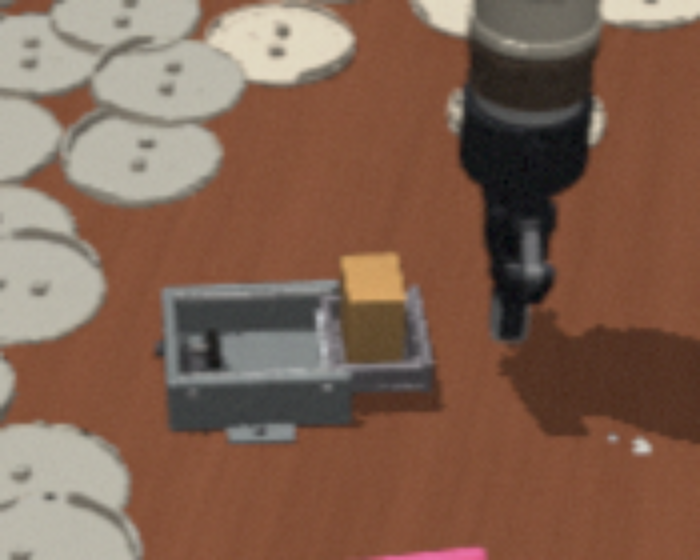

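Call:
{"name": "send_rows", "arguments": {"moves": [[-0.005, 0.001, 0.002, 0], [-0.008, 0, 0, 0], [-0.008, 0, 0, 0], [-0.006, 0, 0, 0], [-0.003, 0, 0, 0], [0, 0, 0, 0]]}}

```text
clock: 15.75
eef_pos: [0.5026, -0.1092, 0.0222]
tool_rot: [-0.14, 0.99, -0.0, 0.0]
ft_force: [-0.3, 0.3, -1.1]
grip_width: 0.0001
```

Call:
{"name": "send_rows", "arguments": {"moves": [[-0.0015, 0, 0, 0], [-0.0015, 0, 0, 0], [-0.0015, 0, 0, 0], [-0.0015, 0, 0, 0], [-0.0015, 0, 0, 0]]}}

```text
clock: 16.25
eef_pos: [0.5092, -0.1073, 0.0222]
tool_rot: [-0.14, 0.99, 0.0, -0.0]
ft_force: [-0.1, -0.4, -0.1]
grip_width: 0.0001
```

Call:
{"name": "send_rows", "arguments": {"moves": [[-0.0015, 0, 0, 0], [-0.0015, 0, 0, 0], [-0.0015, 0, 0, 0], [-0.0015, 0, 0, 0], [-0.0015, 0, 0, 0]]}}

```text
clock: 16.75
eef_pos: [0.5158, -0.1054, 0.0221]
tool_rot: [-0.14, 0.99, -0.0, -0.001]
ft_force: [-2.5, -1.6, 0.8]
grip_width: 0.0001
```

Call:
{"name": "send_rows", "arguments": {"moves": [[-0.0015, 0, 0, 0], [-0.0015, 0, 0, 0], [-0.0015, 0, 0, 0], [-0.0015, 0, 0, 0], [-0.0015, 0, 0, 0], [-0.0015, 0, 0, 0], [-0.0015, 0, 0, 0], [-0.0015, 0, 0, 0]]}}

```text
clock: 17.55
eef_pos: [0.5278, -0.102, 0.0221]
tool_rot: [-0.14, 0.99, -0.0, -0.0]
ft_force: [-3.3, -1.5, 1.9]
grip_width: 0.0
```

Call:
{"name": "send_rows", "arguments": {"moves": [[-0.0015, 0, 0, 0], [-0.0015, 0, 0, 0], [-0.0015, 0, 0, 0], [-0.0015, 0, 0, 0], [-0.0015, 0, 0, 0], [-0.0015, 0, 0, 0], [-0.0015, 0, 0, 0], [-0.0015, 0, 0, 0]]}}

```text
clock: 18.35
eef_pos: [0.5392, -0.0987, 0.0221]
tool_rot: [-0.14, 0.99, -0.0, -0.0]
ft_force: [-4.6, -2.1, 2.1]
grip_width: -0.0002
```

Run:
```python
from h import *
a=np.radians(16.1);ex=np.array([np.cos(a),np.sin(a)])
to([.5535,-.0946,.022],106.1)
p,d=cams.camera("side");cv2.imwrite("pics/s7.png",cv2.resize(p[130:270,230:405],None,fx=4,fy=4))
```

```text
t 18.35 pos [ 0.5392 -0.0987  0.0221] tooly 106.1 j [-0.18  0.51 -0.18  0.88 -0.   -0.46] F [-4.61 -2.11  2.15] w -0.0002
tool delta m [-0.0148 -0.      0.0001] turn rad 0.0
```

View pics/s7.png

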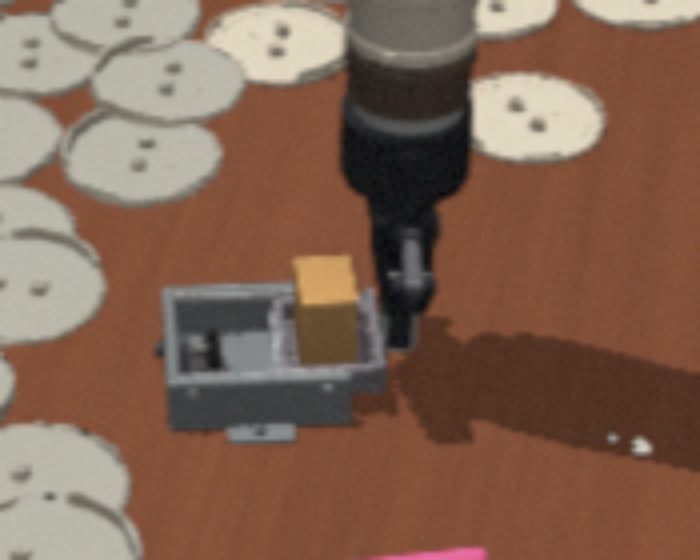

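Call:
{"name": "send_rows", "arguments": {"moves": [[-0.001, 0, 0, 0], [-0.001, 0, 0, 0], [-0.001, 0, 0, 0], [-0.001, 0, 0, 0], [-0.001, 0, 0, 0], [-0.001, 0, 0, 0]]}}

```text
clock: 19.0
eef_pos: [0.5448, -0.0971, 0.0221]
tool_rot: [-0.14, 0.99, -0.0, -0.0]
ft_force: [-5.1, -3.4, 2.3]
grip_width: 0.0001
```

Call:
{"name": "send_rows", "arguments": {"moves": [[-0.0004, 0, 0, 0], [-0.0004, 0, 0, 0]]}}

```text
clock: 19.2
eef_pos: [0.5455, -0.0969, 0.0221]
tool_rot: [-0.14, 0.99, -0.0, -0.0]
ft_force: [-5.2, -3.1, 2.3]
grip_width: 0.0002
```

Call:
{"name": "send_rows", "arguments": {"moves": [[-0.0004, 0, 0, 0], [-0.0004, 0, 0, 0]]}}

```text
clock: 19.4
eef_pos: [0.5462, -0.0967, 0.0221]
tool_rot: [-0.14, 0.99, -0.0, -0.0]
ft_force: [-5.7, -3.6, 2.8]
grip_width: 0.0001
```

Call:
{"name": "send_rows", "arguments": {"moves": [[-0.0004, 0, 0, 0], [-0.0004, 0, 0, 0]]}}

```text
clock: 19.6
eef_pos: [0.547, -0.0965, 0.0221]
tool_rot: [-0.14, 0.99, -0.0, -0.0]
ft_force: [-5.1, -3.4, 3.7]
grip_width: 0.0002
```

Call:
{"name": "send_rows", "arguments": {"moves": [[-0.0004, 0, 0, 0], [-0.0004, 0, 0, 0]]}}

```text
clock: 19.8
eef_pos: [0.5477, -0.0963, 0.0222]
tool_rot: [-0.14, 0.99, -0.0, -0.001]
ft_force: [-5.6, -3.8, 2.0]
grip_width: 0.0005
```

Call:
{"name": "send_rows", "arguments": {"moves": [[-0.0004, 0, 0, 0], [-0.0004, 0, 0, 0]]}}

```text
clock: 20.0
eef_pos: [0.5485, -0.0961, 0.0222]
tool_rot: [-0.14, 0.99, -0.0, -0.001]
ft_force: [-4.0, -3.0, 2.3]
grip_width: 0.0002
```

Call:
{"name": "send_rows", "arguments": {"moves": [[-0.0004, 0, 0, 0], [-0.0004, 0, 0, 0]]}}

```text
clock: 20.2
eef_pos: [0.549, -0.0959, 0.0221]
tool_rot: [-0.14, 0.99, -0.0, -0.001]
ft_force: [-5.3, -4.0, 2.8]
grip_width: 0.0004
```

Call:
{"name": "send_rows", "arguments": {"moves": [[-0.0004, 0, 0, 0], [-0.0004, 0, 0, 0]]}}

```text
clock: 20.4
eef_pos: [0.5497, -0.0958, 0.0222]
tool_rot: [-0.14, 0.99, -0.0, -0.001]
ft_force: [-5.5, -3.4, 3.4]
grip_width: 0.0
```

Call:
{"name": "send_rows", "arguments": {"moves": [[-0.0004, 0, 0, 0], [-0.0004, 0, 0, 0]]}}

```text
clock: 20.6
eef_pos: [0.5504, -0.0955, 0.0221]
tool_rot: [-0.14, 0.99, -0.0, -0.001]
ft_force: [-5.5, -2.9, 2.9]
grip_width: -0.0002
```

Call:
{"name": "send_rows", "arguments": {"moves": [[-0.0004, 0, 0, 0], [-0.0004, 0, 0, 0]]}}

```text
clock: 20.8
eef_pos: [0.5511, -0.0953, 0.0221]
tool_rot: [-0.14, 0.99, -0.0, -0.001]
ft_force: [-5.5, -3.7, 3.7]
grip_width: 0.0003
```

Call:
{"name": "send_rows", "arguments": {"moves": [[-0.0004, 0, 0, 0], [-0.0004, 0, 0, 0]]}}

```text
clock: 21.0
eef_pos: [0.5519, -0.0951, 0.0221]
tool_rot: [-0.14, 0.99, -0.0, -0.001]
ft_force: [-5.9, -4.2, 3.4]
grip_width: 0.0002
```

Call:
{"name": "send_rows", "arguments": {"moves": [[-0.0004, 0, 0, 0], [-0.0004, 0, 0, 0]]}}

```text
clock: 21.2
eef_pos: [0.5527, -0.0949, 0.0222]
tool_rot: [-0.14, 0.99, -0.0, -0.001]
ft_force: [-6.2, -4.4, 3.4]
grip_width: 0.0002
```

Call:
{"name": "send_rows", "arguments": {"moves": [[-0.0004, 0, 0, 0], [-0.0004, 0, 0, 0]]}}

```text
clock: 21.4
eef_pos: [0.5534, -0.0946, 0.0221]
tool_rot: [-0.14, 0.99, -0.0, -0.001]
ft_force: [-6.5, -3.6, 4.0]
grip_width: 0.0001
```

Call:
{"name": "send_rows", "arguments": {"moves": [[-0.0004, 0, 0, 0], [-0.0004, 0, 0, 0]]}}

```text
clock: 21.6
eef_pos: [0.5541, -0.0944, 0.0222]
tool_rot: [-0.14, 0.99, -0.0, -0.001]
ft_force: [-5.8, -3.6, 3.5]
grip_width: -0.0001
```

Call:
{"name": "send_rows", "arguments": {"moves": [[-0.0004, 0, 0, 0], [-0.0004, 0, 0, 0]]}}

```text
clock: 21.8
eef_pos: [0.5549, -0.0942, 0.0222]
tool_rot: [-0.14, 0.99, -0.0, -0.001]
ft_force: [-5.6, -3.9, 4.4]
grip_width: 0.0001
```

Call:
{"name": "send_rows", "arguments": {"moves": [[-0.0004, 0, 0, 0], [-0.0004, 0, 0, 0]]}}

```text
clock: 22.0
eef_pos: [0.5556, -0.094, 0.0221]
tool_rot: [-0.14, 0.99, -0.0, -0.001]
ft_force: [-5.8, -3.1, 2.6]
grip_width: 0.0002
```

Call:
{"name": "send_rows", "arguments": {"moves": [[-0.0004, 0, 0, 0], [-0.0004, 0, 0, 0]]}}

```text
clock: 22.2
eef_pos: [0.5564, -0.0938, 0.0221]
tool_rot: [-0.14, 0.99, -0.0, -0.001]
ft_force: [-6.4, -3.8, 3.4]
grip_width: -0.0003
```

Call:
{"name": "send_rows", "arguments": {"moves": [[-0.0004, 0, 0, 0], [-0.0004, 0, 0, 0]]}}

```text
clock: 22.4
eef_pos: [0.5569, -0.0937, 0.0221]
tool_rot: [-0.14, 0.99, -0.0, -0.001]
ft_force: [-7.4, -4.7, 4.2]
grip_width: 0.0002
```

Call:
{"name": "send_rows", "arguments": {"moves": [[-0.0004, 0, 0, 0], [0, 0, 0, 0]]}}

```text
clock: 22.6
eef_pos: [0.5577, -0.0934, 0.0222]
tool_rot: [-0.14, 0.99, -0.0, -0.001]
ft_force: [-6.1, -3.7, 3.3]
grip_width: 0.0003
```

Call:
{"name": "send_rows", "arguments": {"moves": [[-0.0004, 0, 0, 0], [-0.0003, 0, 0, 0]]}}

```text
clock: 22.8
eef_pos: [0.5583, -0.0932, 0.0221]
tool_rot: [-0.14, 0.99, -0.0, -0.001]
ft_force: [-5.6, -3.2, 3.2]
grip_width: -0.0003
```

Call:
{"name": "send_rows", "arguments": {"moves": [[-0.0004, 0, 0, 0], [-0.0003, 0, 0, 0]]}}

```text
clock: 23.0
eef_pos: [0.559, -0.093, 0.0221]
tool_rot: [-0.14, 0.99, -0.0, -0.001]
ft_force: [-6.4, -3.1, 3.7]
grip_width: 0.0
```

Call:
{"name": "send_rows", "arguments": {"moves": [[-0.0004, 0, 0, 0], [-0.0003, 0, 0, 0]]}}

```text
clock: 23.2
eef_pos: [0.5597, -0.0929, 0.0222]
tool_rot: [-0.14, 0.99, -0.0, -0.001]
ft_force: [-6.7, -3.5, 3.6]
grip_width: -0.0004
```

Call:
{"name": "send_rows", "arguments": {"moves": [[-0.0004, 0, 0, 0], [-0.0004, 0, 0, 0]]}}

```text
clock: 23.4
eef_pos: [0.5604, -0.0926, 0.0221]
tool_rot: [-0.14, 0.99, -0.0, -0.001]
ft_force: [-6.2, -3.7, 3.2]
grip_width: -0.0003
```

Call:
{"name": "send_rows", "arguments": {"moves": [[-0.0004, 0, 0, 0], [-0.0004, 0, 0, 0]]}}

```text
clock: 23.6
eef_pos: [0.5612, -0.0924, 0.0222]
tool_rot: [-0.14, 0.99, -0.0, -0.001]
ft_force: [-6.9, -3.1, 3.2]
grip_width: 0.0002
```

Call:
{"name": "send_rows", "arguments": {"moves": [[-0.0004, 0, 0, 0], [-0.0004, 0, 0, 0]]}}

```text
clock: 23.8
eef_pos: [0.5619, -0.0922, 0.0222]
tool_rot: [-0.14, 0.99, -0.0, -0.001]
ft_force: [-6.3, -3.7, 3.2]
grip_width: 0.0
```

Call:
{"name": "send_rows", "arguments": {"moves": [[-0.0004, 0, 0, 0], [-0.0004, 0, 0, 0]]}}

```text
clock: 24.0
eef_pos: [0.5627, -0.092, 0.0221]
tool_rot: [-0.14, 0.99, -0.0, -0.001]
ft_force: [-6.2, -3.9, 4.3]
grip_width: 0.0003
```

Call:
{"name": "send_rows", "arguments": {"moves": [[-0.0004, 0, 0, 0], [-0.0004, 0, 0, 0]]}}

```text
clock: 24.2
eef_pos: [0.5634, -0.0918, 0.0222]
tool_rot: [-0.14, 0.99, -0.0, -0.001]
ft_force: [-5.8, -3.7, 4.0]
grip_width: -0.0
```

Call:
{"name": "send_rows", "arguments": {"moves": [[-0.0004, 0, 0, 0], [-0.0004, 0, 0, 0]]}}

```text
clock: 24.4
eef_pos: [0.5641, -0.0916, 0.0221]
tool_rot: [-0.14, 0.99, -0.0, -0.001]
ft_force: [-5.3, -2.2, 4.9]
grip_width: -0.0001
```

Call:
{"name": "send_rows", "arguments": {"moves": [[-0.0004, 0, 0, 0], [-0.0004, 0, 0, 0]]}}

```text
clock: 24.6
eef_pos: [0.5649, -0.0914, 0.0221]
tool_rot: [-0.14, 0.99, -0.0, -0.001]
ft_force: [-6.1, -3.8, 4.2]
grip_width: 0.0002
```

Run:
```python
from h import *
to([.5535,-.0946,.022],106.1)
p,d=cams.camera("side");cv2.imwrite("pics/s8.png",cv2.resize(p[130:270,230:405],None,fx=4,fy=4))
```

```text
t 24.6 pos [ 0.5649 -0.0914  0.0221] tooly 106.08 j [-0.16  0.55 -0.11  0.91 -0.   -0.44] F [-6.1  -3.76  4.2 ] w 0.0002
tool delta m [0.0119 0.0001 0.0002] turn rad -0.0
```

View pics/s8.png

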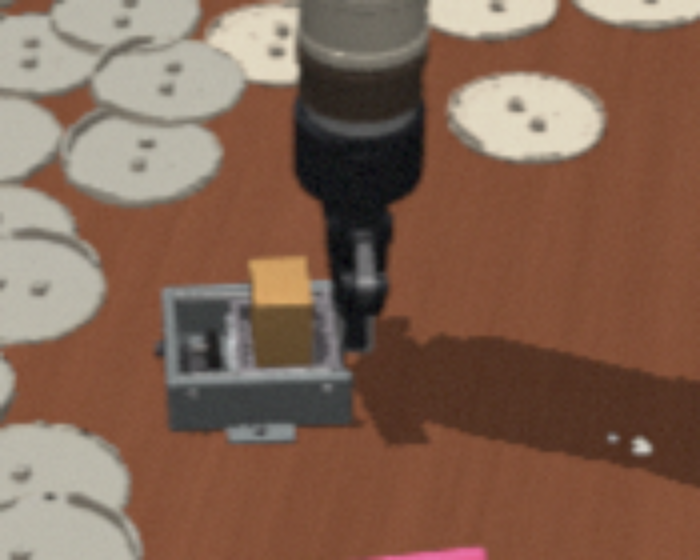

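The tray is in to the dock mouth, the box is upright at (280,310), and nothing else is being touched. Continuing.

Call:
{"name": "send_rows", "arguments": {"moves": [[-0.0004, 0, 0, 0], [-0.0004, 0, 0, 0]]}}

```text
clock: 24.85
eef_pos: [0.5657, -0.0912, 0.0221]
tool_rot: [-0.14, 0.99, -0.0, -0.001]
ft_force: [-5.9, -3.2, 4.8]
grip_width: 0.0002
```

Call:
{"name": "send_rows", "arguments": {"moves": [[-0.0004, 0, 0, 0], [-0.0004, 0, 0, 0]]}}

```text
clock: 25.05
eef_pos: [0.5664, -0.0909, 0.0221]
tool_rot: [-0.14, 0.99, -0.0, -0.001]
ft_force: [-6.7, -3.2, 4.2]
grip_width: 0.0001
```

Call:
{"name": "send_rows", "arguments": {"moves": [[-0.0004, 0, 0, 0], [-0.0004, 0, 0, 0]]}}

```text
clock: 25.25
eef_pos: [0.5669, -0.0908, 0.0221]
tool_rot: [-0.14, 0.99, -0.0, -0.001]
ft_force: [-6.8, -4.6, 4.8]
grip_width: 0.0003
```

Call:
{"name": "send_rows", "arguments": {"moves": [[-0.0004, 0, 0, 0], [-0.0004, 0, 0, 0]]}}

```text
clock: 25.45
eef_pos: [0.5677, -0.0906, 0.0221]
tool_rot: [-0.14, 0.99, -0.0, -0.001]
ft_force: [-6.3, -4.7, 4.3]
grip_width: 0.0002
```

Call:
{"name": "send_rows", "arguments": {"moves": [[-0.0004, 0, 0, 0], [-0.0004, 0, 0, 0]]}}

```text
clock: 25.65
eef_pos: [0.5684, -0.0904, 0.0221]
tool_rot: [-0.14, 0.99, -0.0, -0.001]
ft_force: [-7.8, -3.5, 4.9]
grip_width: 0.0002
```

Call:
{"name": "send_rows", "arguments": {"moves": [[-0.0004, 0, 0, 0], [-0.0003, 0, 0, 0]]}}

```text
clock: 25.85
eef_pos: [0.5691, -0.0902, 0.0222]
tool_rot: [-0.14, 0.99, -0.0, -0.001]
ft_force: [-7.3, -4.5, 4.4]
grip_width: -0.0002
```

Call:
{"name": "send_rows", "arguments": {"moves": [[-0.0004, 0, 0, 0], [-0.0003, 0, 0, 0]]}}

```text
clock: 26.05
eef_pos: [0.5697, -0.09, 0.0221]
tool_rot: [-0.14, 0.99, -0.0, -0.001]
ft_force: [-7.2, -3.9, 4.8]
grip_width: 0.0
```

Call:
{"name": "send_rows", "arguments": {"moves": [[-0.0004, 0, 0, 0], [-0.0003, 0, 0, 0]]}}

```text
clock: 26.25
eef_pos: [0.5704, -0.0898, 0.0222]
tool_rot: [-0.14, 0.99, -0.0, -0.001]
ft_force: [-6.8, -4.2, 4.5]
grip_width: 0.0
```

Call:
{"name": "send_rows", "arguments": {"moves": [[-0.0004, 0, 0, 0], [-0.0004, 0, 0, 0]]}}

```text
clock: 26.45
eef_pos: [0.5707, -0.0897, 0.0221]
tool_rot: [-0.14, 0.99, -0.0, -0.002]
ft_force: [-8.6, -3.9, 5.0]
grip_width: -0.0001
```

Call:
{"name": "send_rows", "arguments": {"moves": [[-0.0003, 0, 0, 0], [0, 0, 0, 0]]}}

```text
clock: 26.65
eef_pos: [0.5707, -0.0897, 0.0221]
tool_rot: [-0.14, 0.99, -0.0, -0.002]
ft_force: [-8.9, -4.9, 5.3]
grip_width: -0.0002
```

Call:
{"name": "send_rows", "arguments": {"moves": [[-0.0003, 0, 0, 0], [0, 0, 0, 0]]}}

```text
clock: 26.85
eef_pos: [0.5708, -0.0897, 0.0221]
tool_rot: [-0.14, 0.99, -0.0, -0.002]
ft_force: [-9.5, -4.0, 5.4]
grip_width: -0.0003
```

Call:
{"name": "send_rows", "arguments": {"moves": [[-0.0003, 0, 0, 0], [0, 0, 0, 0]]}}

```text
clock: 27.05
eef_pos: [0.5709, -0.0897, 0.0221]
tool_rot: [-0.14, 0.99, -0.0, -0.003]
ft_force: [-9.1, -4.6, 7.0]
grip_width: 0.0001
```

Call:
{"name": "send_rows", "arguments": {"moves": [[-0.0003, 0, 0, 0], [0, 0, 0, 0]]}}

```text
clock: 27.25
eef_pos: [0.5709, -0.0896, 0.0221]
tool_rot: [-0.14, 0.99, -0.001, -0.003]
ft_force: [-11.2, -5.0, 6.8]
grip_width: -0.0
```

12 N along the push and no further travel, so it is home. Backing off slowly.

Call:
{"name": "send_rows", "arguments": {"moves": [[0.001, 0, 0, 0], [0.001, 0, 0, 0], [0.001, 0, 0, 0], [0.001, 0, 0, 0], [0.001, 0, 0, 0], [0.001, 0, 0, 0]]}}

```text
clock: 27.85
eef_pos: [0.5671, -0.0908, 0.0221]
tool_rot: [-0.14, 0.99, -0.0, -0.001]
ft_force: [-6.3, -3.5, 3.4]
grip_width: -0.0003
```

Call:
{"name": "send_rows", "arguments": {"moves": [[0.001, 0, 0, 0], [0.001, 0, 0, 0], [0.001, 0, 0, 0], [0.001, 0, 0, 0], [0.001, 0, 0, 0], [0.001, 0, 0, 0]]}}

```text
clock: 28.45
eef_pos: [0.5627, -0.0917, 0.0224]
tool_rot: [-0.14, 0.99, 0.0, 0.001]
ft_force: [-0.3, 0.2, -0.6]
grip_width: 0.0001
```

The force fell to zero after about 7 mm of return, so the catch holds. Withdrawing to check.

Call:
{"name": "send_rows", "arguments": {"moves": [[0.005, 0, 0, 0], [0.01, 0, 0, 0], [0.02, 0, 0, 0], [0.03, 0, 0, 0], [0.02, 0, -0.02, 0], [0, 0, -0.04, 0], [0, 0, -0.04, 0], [0, 0, 0, 0], [0, 0, 0, 0]]}}

```text
clock: 29.35
eef_pos: [0.4809, -0.1159, 0.1234]
tool_rot: [-0.14, 0.99, -0.001, 0.001]
ft_force: [0.4, 0.2, -0.7]
grip_width: -0.0001
```

Run:
```python
from h import *
to([.5535,-.0946,.022],106.1)
a=np.radians(16.1);ex=np.array([np.cos(a),np.sin(a)]);ey=np.array([-ex[1],ex[0]]);c0=np.array([.62275,-.07535])
p,d=cams.camera("side");cv2.imwrite("pics/s9.png",cv2.resize(p[130:270,230:405],None,fx=4,fy=4))
P=cloud("side",d)[150:260,240:360].reshape(-1,3);L=np.c_[(P[:,:2]-c0)@ex,(P[:,:2]-c0)@ey,P[:,2]]*1000
t=L[(L[:,2]>68)&(L[:,2]<82)&(abs(L[:,1])<35)]
print(len(t),np.median(t[:,2]),cv2.minAreaRect(t[:,:2].astype(np.float32)))
p,d=cams.camera("top");cv2.imwrite("pics/t9.png",p)
```

```text
t 29.35 pos [ 0.4809 -0.1159  0.1234] tooly 106.09 j [-0.24  0.3  -0.2   1.06  0.   -0.52] F [ 0.39  0.17 -0.65] w -0.0001
tool delta m [-0.0754  0.0005  0.1016] turn rad -0.0
208 75.98423186444907 ((-16.23242950439453, 3.2244625091552734), (34.06642150878906, 53.27613067626953), 0.8369400501251221)
```

View pics/s9.png

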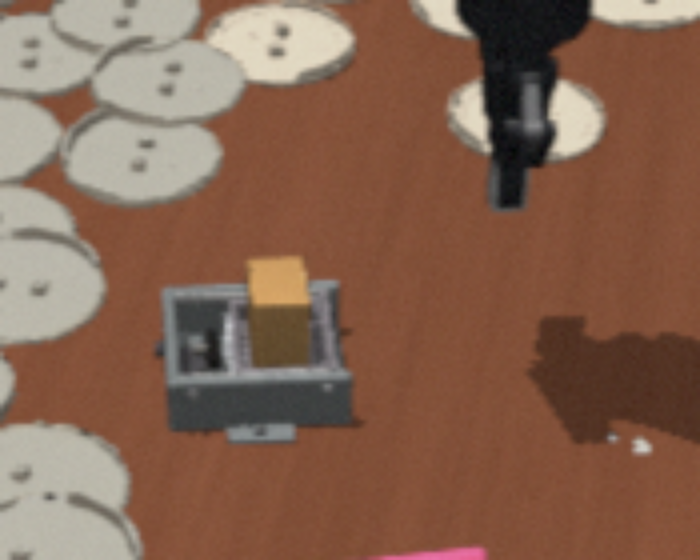

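View pics/t9.png

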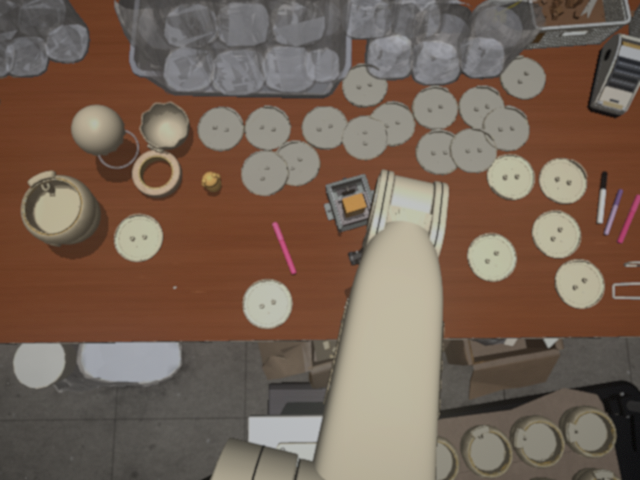

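The side view shows the tray inside the dock with the box upright at (278,310), its top 76 mm above the table. In the top view the bystanders are unmoved. I'll wait a second and recheck before handing in.

Call:
{"name": "send_rows", "arguments": {"moves": [[0, 0, 0, 0], [0, 0, 0, 0], [0, 0, 0, 0], [0, 0, 0, 0], [0, 0, 0, 0], [0, 0, 0, 0], [0, 0, 0, 0], [0, 0, 0, 0], [0, 0, 0, 0], [0, 0, 0, 0]]}}

```text
clock: 30.45
eef_pos: [0.4806, -0.1156, 0.1222]
tool_rot: [-0.14, 0.99, 0.0, 0.0]
ft_force: [-0.9, -0.3, -0.5]
grip_width: -0.0003
```

Run:
```python
from h import *
a=np.radians(16.1);ex=np.array([np.cos(a),np.sin(a)]);ey=np.array([-ex[1],ex[0]]);c0=np.array([.62275,-.07535])
p,d=cams.camera("side")
P=cloud("side",d)[150:260,240:360].reshape(-1,3);L=np.c_[(P[:,:2]-c0)@ex,(P[:,:2]-c0)@ey,P[:,2]]*1000
t=L[(L[:,2]>68)&(L[:,2]<82)&(abs(L[:,1])<35)]
r=cv2.minAreaRect(t[:,:2].astype(np.float32))
print(np.median(t[:,2]),r, monitor.get_obs()["ft_force"])
if -22<r[0][0]<-10: print(order.job_done())
```

```text
76.1772860662644 ((-16.230470657348633, 4.700685501098633), (33.99776840209961, 53.871116638183594), 0.738646924495697) [ 0.23690684  0.23199567 -0.28501041]
the job is handed in; nothing more can be done
None
```

The kraft box stands upright in the tray pocket, and the tray is latched in the dock. I handed the job in at about 30.5 s.

- **Loading:** I gripped the box across its 34 mm side and lowered it in sub-millimetre steps until it touched the pocket floor (about 4 N), then released it.
- **Pushing:** I pushed the front panel with the shut fingers at 15 mm/s or less, then about 4 mm/s, until it stopped against the buffer. The last reading was about 12 N along the push and about 14 N in total, because an upward component reached 7 N. That is below 16 N, but I only read the force between moves.
- **Catch:** When I eased off, the contact force fell to zero after roughly 6–7 mm of return. The catch held on the first push.
- **Last checks:** After withdrawing I checked twice, a second apart. Both times the box was at the same depth in the dock (-16.2 mm), with its top 76 mm above the table. The arm was clear, with force near zero. By eye, the other items in view had not moved; the arm hid part of the area to the right of the dock in that last top view.
- **Disagreements:** The last side-view fit made the box top 53 mm wide instead of 46 mm, and its sideways centre shifted 1.5 mm between the two checks. I put this down to depth noise at the edges.

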